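# Gauge a dry-bath block both ways

## Robot

A 7-joint arm with a two-finger parallel gripper is mounted at the origin on the work surface. World frame = base frame: x ahead of the robot, y to its left, z up, the work surface at z = 0. Lengths are in m, angles in rad, forces in N, time in s.
With the tool pointing down it reaches from about 0.4 to 0.875 m from the base axis. Payload 6.5 kg.
Tool frame: the origin (TCP) lies at the very end of the fingers, on their centre line; the grasp point (between the pads) lies tcp_to_grasp behind it (tcp_to_grasp is the distance from the TCP to the grasp point, in m); z points along the fingers, y is the line along which they close (so a half turn about z gives the same grasp; the last joint's range is limited). The gripper opens to 88 mm and grips with 3 to 60 N. Pads are 18 mm wide; open, the fingers measure 123 mm over their backs; the gripper's body (75 mm by 187 mm) begins 45 mm behind the grasp point.
Start: joints at [-1.18, 0.536, -0.004, 1.538, 0.003, 1.067, -0.071], TCP at [0.287, 0.583, 0.239] pointing down, gripper open.
Joint ranges: [-2.7, 2.7], [-0.37, 2.16], [-1.27, 1.26], [0.24, 2.4], [-1.31, 4.45], [0.19, 1.91], [-2.76, 2.76]. Speed limits (rad/s): [2.39, 2.39, 3.14, 3.14, 3.14, 3.14, 3.14].

## Interface

Orientations are given as a unit quaternion [w, x, y, z].
In Python, from plant import sense, get_image, calibration, hand_in, tcp_to_grasp gives the robot as it stands. The module is installed in compiled form; this text tells all that it offers.
- The arm moves only by the tool carry_out, never from a script. Its argument "series" is a list of rows, each an object with "dr": the turn, a rotation vector about the tool's x, y, z in degrees, a list of three; "slide": the shift along the tool's x, y, z in mm, a list of three; "gripper": the opening, from 0 (shut) to 1 (fully open). A call has 1 to 20 rows; each row shifts and turns the commanded pose from where the row before left it, along the tool's axes as they then stand; what a row does not reach is not made up. A row lasts 1/8 s, in which the tool goes at most 62.5 mm and 10.7 degrees, less where a joint would pass 70% of its speed; a pose out of reach is approached as far as the arm can. A call is refused whole if a number of a shift passes 62.5 or a number of a turn 10.7, either way. A call with a gripper value outside its range is refused whole. The fingers move at their own pace and stop on an object; the grip force is fixed at half the most. Time passes only in rows, so rows that do not move let the fingers close. It gives the time, the measured TCP pose, the force, the opening and the grip force at its end, in the units of the state.
- sense(): the state, without advancing time (a new reading comes with each control period).
- get_image(name): name is "side" or "top" or "wrist"; returns (picture, depth): 384x512x3 uint8, red, green, blue; 384x512 float32, m along the optical axis (not along the pixel's ray), 0 where there is no reading.
- calibration(name): a dict with "fx", "fy", "cx", "cy" (pixels), "xyz" and "attitude" of the camera in the world; the wrist camera has in their place "mount" (4x4, takes a point from camera to tool coordinates, whose origin is the TCP and whose axes are the flange's). Camera axes: x right, y down, z forward; pixel columns grow to the right and rows downward; lengths in m; the calibration is good to about 2 mm. The wrist camera is an equidistant fisheye: a pixel r from the principal point sees the ray r / f radians off the axis. A picture is of the moment at which its call begins: read the wrist's pose just before it. calibration takes no time and is no camera call.
- hand_in(): hands the job in; it is judged then, once.
The state is a dict: "clock": time; "joint_pos": joint angles; "qd": joint speeds; "joint_torque": joint torques, N m; "ee_pos": TCP position; "orientation": TCP orientation; "force": force on the tool from outside, world axes, zero at the start; "ft_torque": the same for the moment, N m; "gripper_width": finger opening in m; "finger_force": force on a finger pad.
Only numpy, scipy, OpenCV 4.12 (cv2) and the standard library are available. Lean on these libraries where they do the work, as an engineer would, in place of code of your own. Each camera call takes 0.05 s, during which the arm holds its last target. There are 200 camera calls.

## Task

Check the aluminium dry-bath block in the bench gauge, first across its narrow way as it lies, then across its long way: each time slide the jaw gently shut until the block sits square against the fixed anvil, and keep pressing lightly for a moment so that it is firmly held between the two. In between, open the jaw, lift the block by its handle, give it a quarter turn and set it flat and square on the bed with its ends facing anvil and jaw. Leave the block there with the jaw shut on it, and leave the other things on the bench where they are.

Things in the scene. Friction and masses are not known exactly. Their poses are not given: they have to be found in the camera images.
- gauge: Bench gauge fixed to the bench: a flat steel bed 150 x 300 mm, 15 mm thick. Origin at the centre of its underside; x across the bed, y along it (the jaw's sliding direction; the jaw is at the +y end, the anvil at the -y end), z up. The bed's top is at z = 15 mm; a row of scale marks runs along the +x edge.
- anvil_face (a point): The gauge's fixed anvil: a steel bar 130 mm (x) x 25 mm (y), standing 35 mm above the bed. This point is the middle of its measuring face's lower edge, on the bed, 100 mm from the gauge's centre towards -y; the measuring face looks to +y. Axes as the gauge's.
- jaw_face (a point): The sliding jaw's steel plate, 130 mm (x) x 14 mm (y), top 35 mm above the bed. This point is the middle of its measuring face's lower edge, on the bed; the measuring face looks to -y, at the anvil. Axes as the gauge's.
- jaw (a joint): The jaw's slide in m: 0 is fully open (140 mm between the measuring faces), growing as it closes; the gap is 0.140 - value. Ends at 0.090. It stays where it is left; about 2 N moves it.
- jaw_grip (a point): Point to pinch on the jaw's black upright tab, which is 40 mm wide (x) and 14 mm thick (y); 15 mm below the tab's top, 90 mm above the bench and 65 mm behind the jaw's measuring face (to +y). Below it is a slide 16 mm high and 50 mm wide.
- heat_block: The loose dry-bath block: aluminium, 96 mm long (its x) by 72 mm wide (its y) by 45 mm high, about 0.45 kg, two rows of wells on top and a black lifting handle. Origin at the centre of its underside, z up. It starts on the gauge bed with its 72 mm narrow way roughly along the gauge's y.
- block_handle (a point): Middle of the block's handle bar: 70 mm long (the block's x), 14 mm thick (the block's y), 16 mm high, its centre 82 mm above the block's underside and open beneath (29 mm of room over the block's top).
- spare_block: Bystander: a smaller aluminium block without a handle, 70 x 50 x 35 mm, on the bench. Origin at the centre of its underside.
- reagent: Bystander: a glass jar with white cap, 56 mm across and 120 mm high, on the bench beyond the anvil end. Origin at the centre of its underside.
- tip_box: Bystander: an orange pipette-tip box, 120 x 84 x 67 mm. Origin at the centre of its underside.
- pipette: Bystander: a black pipette lying on the bench, about 240 mm long along its x, 30 mm thick. Origin under its handle.

How it is judged:
On the way, in this order (a step that is already met when the one before it is completed fails the run):
1. the block is held between jaw and anvil across its narrow way (jaw and anvil each press on it with over 2 N) (contact force between heat_block and jaw above 2 N and contact force between heat_block and gauge_c1 above 2 N and angle between the y axis of heat_block and the y axis of gauge, either way round below 0.06 rad and value of joint jaw above 0.0645 m and angle between heat_block's own z axis and vertical below 0.06 rad), for 0.2 s.
2. the block has been turned and is held between jaw and anvil across its long way (jaw and anvil each press on it with over 2 N) (contact force between heat_block and jaw above 2 N and contact force between heat_block and gauge_c1 above 2 N and angle between the x axis of heat_block and the y axis of gauge, either way round below 0.05 rad and value of joint jaw above 0.0405 m and angle between heat_block's own z axis and vertical below 0.06 rad), for 0.2 s.
At the end, for the whole second after the job is handed in: The block stands flat on the bed with its long way along the gauge within 0.05 rad, its end against the anvil and the jaw shut on the other end (gap within 3.5 mm of the block's 96 mm), the block within 50 mm of the middle of the anvil's width, released and at rest (angle between the x axis of heat_block and the y axis of gauge, either way round below 0.05 rad and angle between heat_block's own z axis and vertical below 0.06 rad and value of joint jaw between 0.0405 and 0.0465 m and y of heat_block in the frame of anvil_face between 0.045 and 0.0515 m and x of heat_block in the frame of anvil_face between -0.05 and 0.05 m and z of heat_block in the frame of gauge below 0.018 m and linear speed of heat_block below 0.02 m/s); the robot touches nothing.
It fails at once if the jaw or the anvil presses on the block with more than 60 N (contact force between heat_block and jaw above 60 N or contact force between heat_block and gauge_c1 above 60 N).
It fails at once if another thing on the bench is moved by more than 30 mm (distance of any of spare_block, reagent, tip_box, pipette from where it was at the start of the episode above 0.03 m).
It also fails if it takes over 64 s, if anything falls off the work surface, if the arm or the gripper's body presses on something with over 40 N, if the wrist force passes 120 N, or if a joint passes its speed limit or range.

## Working session

There is one attempt and no reset: what is moved stays moved. The work goes in short steps, Python scripts to look and compute and a tool call to move; the robot and the scene stay as the last step left them, time stands still between calls to the robot, and variables do not carry over. Pictures are saved under pics/ and viewed, at most 10 in all, crops included, and the job is handed in when it is done.

Besides the shell and the picture viewer there is one more tool, called by a JSON object that holds its "method" and its "body". carry_out: Moves the arm, as the interface text tells. Its arguments: {"type":"object","properties":{"series":{"type":"array","items":{"type":"object","properties":{"dr":{"type":"array","items":{"type":"number"}},"slide":{"type":"array","items":{"type":"number"}},"gripper":{"type":"number"}}}}},"required":["series"]}

```bash
mkdir -p pics
python3 - <<'E'
from plant import *
import cv2,numpy as np
print(sense(), tcp_to_grasp)
for n in("side","top"):
    p,d=get_image(n); np.savez(f"{n}0.npz",p=p,d=d); cv2.imwrite(f"pics/{n}0.png",p[:,:,::-1]); print(n,calibration(n))
print(calibration("wrist"))
E
```

```text
{'clock': 0.0, 'joint_pos': array([-1.18022098,  0.5371691 , -0.00441968,  1.53885137,  0.00259832,
        1.06731239, -0.07121744]), 'qd': array([-0.001736  , -0.00048015, -0.0002644 ,  0.00112059,  0.00111106,
        0.00078582,  0.00058782]), 'joint_torque': array([-2.13020762e-04, -5.70971167e+01,  9.90534984e-01, -2.51605368e+01,
       -5.63014601e-02,  1.80887111e-02,  1.59958649e-04]), 'ee_pos': array([0.28644172, 0.58279926, 0.23784585]), 'orientation': array([-1.29736215e-04,  2.26389081e-01,  9.74036566e-01, -8.57513770e-04]), 'force': array([ 0.30486115, -0.41300852, -0.80807222]), 'ft_torque': array([ 0.02826213, -0.00790489, -0.01212584]), 'finger_force': 0.0, 'gripper_width': 0.08773062533448957} 0.0187
side {'fx': 484.86985987329, 'fy': 484.86985987329, 'cx': 247.66512364704056, 'cy': 192.74052514284705, 'xyz': array([-0.10739221, -0.75538278,  1.18982809]), 'attitude': array([-0.33363249,  0.879113  , -0.32041219,  0.11482907])}
top {'fx': 361.6028551653543, 'fy': 361.6028551653543, 'cx': 251.58785206988702, 'cy': 193.6387450721919, 'xyz': array([0.32462875, 0.01671453, 1.15383782]), 'attitude': array([-0.04796216,  0.71225008, -0.69800166,  0.05650785])}
{'fx': 297.3186396354542, 'fy': 297.3186396354542, 'cx': 251.71640356184213, 'cy': 198.82079975710397, 'mount': array([[-6.10787936e-04, -9.56334197e-01, -2.92274751e-01,
         7.37942806e-02],
       [ 9.99998662e-01, -1.40575905e-04, -1.62980064e-03,
        -3.39475899e-04],
       [ 1.51754729e-03, -2.92275355e-01,  9.56333004e-01,
        -1.46697502e-01],
       [ 0.00000000e+00,  0.00000000e+00,  0.00000000e+00,
         1.00000000e+00]])}
```

View pics/top0.png

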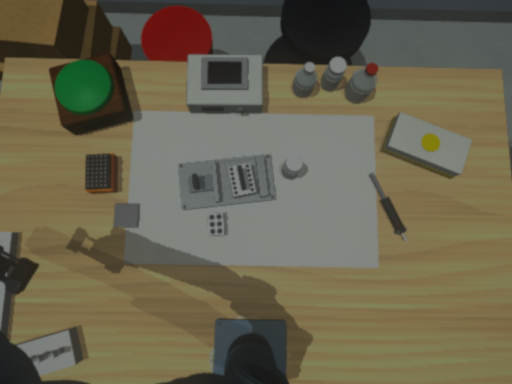

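View pics/side0.png

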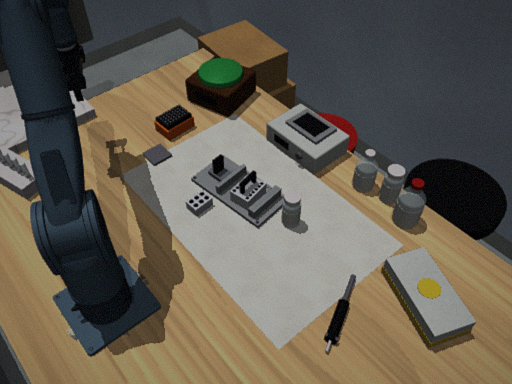

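The top view shows the bed at about (180–275, 153–208). The jaw tab is at (197,182), the block at (242,180), the jar at (293,168) next to the anvil, and the spare block at (217,224). The side view agrees: the jaw points to world +y and the handle is open.

```bash
cat > h.py <<'E'
from plant import *
import cv2,numpy as np
from scipy.spatial.transform import Rotation as R
def rot(q): return R.from_quat(np.r_[q[1:],q[0]]).as_matrix()
def cloud(n,p=None,d=None):
    "world xyz per pixel (H,W,3), picture, depth; fixed cameras or wrist"
    s=sense(); c=calibration(n)
    if p is None: p,d=get_image(n)
    v,u=np.mgrid[:d.shape[0],:d.shape[1]]
    x=(u-c['cx'])/c['fx']; y=(v-c['cy'])/c['fy']
    if n=='wrist':
        r=np.hypot(x,y); k=np.where(r>1e-9,np.tan(np.minimum(r,1.4))/np.maximum(r,1e-9),1); x,y=x*k,y*k
        M=c['mount']; Rw=rot(s['orientation']); Rc=Rw@M[:3,:3]; t=s['ee_pos']+Rw@M[:3,3]
    else: Rc=rot(c['attitude']); t=c['xyz']
    X=np.dstack([x*d,y*d,d])@Rc.T+t
    X[d==0]=np.nan
    return X,p,d
def yaw(s=None):
    "world heading of the tool y axis (deg)"
    a=rot((s or sense())['orientation'])[:,1]; return np.degrees(np.arctan2(a[1],a[0]))
E
python3 - <<'E'
from h import *
for n in("top","side"):
    z=np.load(n+"0.npz"); X,_,_=cloud(n,z['p'],z['d'])
    q=X.reshape(-1,3); q=q[np.isfinite(q[:,0])]
    tab=q[(q[:,0]>.35)&(q[:,0]<.85)&(abs(q[:,1])<.1)&(q[:,2]<.006)]; print(n,"paper z",np.median(tab[:,2]))
    r=(q[:,0]>.4)&(q[:,0]<.8)&(abs(q[:,1]-.1)<.25)
    for lo,hi in((.009,.022),(.045,.055),(.055,.068),(.08,.1),(.1,.125)):
        a=q[r&(q[:,2]>lo)&(q[:,2]<hi)]
        if len(a)>5: print(lo,hi,len(a),a.mean(0).round(3),cv2.minAreaRect(a[:,:2].astype(np.float32)*1000))
E
```

```text
top paper z 0.00023015001921466993
0.009 0.022 2706 [0.538 0.101 0.015] ((621.11083984375, 70.61830139160156), (318.9845275878906, 366.77850341796875), 7.609390735626221)
0.045 0.055 657 [0.577 0.039 0.05 ] ((629.8983154296875, 47.146705627441406), (309.45806884765625, 295.67596435546875), 7.572307109832764)
0.055 0.068 752 [0.573 0.045 0.06 ] ((636.7532958984375, 34.92320251464844), (304.6455993652344, 317.48638916015625), 8.258011817932129)
0.08 0.1 460 [0.712 0.083 0.084] ((656.9234619140625, 33.642791748046875), (315.2278747558594, 329.7639465332031), 6.223709583282471)
0.1 0.125 343 [ 0.56  -0.066  0.114] ((550.0030517578125, -48.402374267578125), (68.82159423828125, 191.1170654296875), 10.791090965270996)
side paper z 0.0012583696567336489
0.009 0.022 1634 [0.536 0.074 0.016] ((601.00927734375, 98.03994750976562), (393.90472412109375, 490.56085205078125), 0.8344509601593018)
0.045 0.055 700 [0.582 0.025 0.05 ] ((633.1927490234375, 27.279739379882812), (315.1827392578125, 330.3424377441406), 8.036215782165527)
0.055 0.068 679 [0.588 0.036 0.061] ((637.0576171875, 29.929153442382812), (307.1153259277344, 333.1192321777344), 8.183745384216309)
0.08 0.1 515 [0.68  0.047 0.086] ((657.3419799804688, 29.453964233398438), (317.0985107421875, 334.108642578125), 5.911217212677002)
0.1 0.125 324 [ 0.56  -0.077  0.114] ((550.8350219726562, -50.50248718261719), (71.18701171875, 193.11929321289062), 11.845996856689453)
```

Run:
```python
from h import *
z=np.load("top0.npz"); X,_,_=cloud("top",z['p'],z['d']); Z=X[...,2]
m=((Z>.009)&(Z<.13)).astype(np.uint8); m[:148]=0;m[240:]=0
n,l,st,c=cv2.connectedComponentsWithStats(m)
for i in range(1,n):
    if st[i,4]>60:
        a=X[l==i]; print(i,st[i],a.mean(0).round(3),cv2.minAreaRect(a[:,:2].astype(np.float32)*1000))
u=slice(178,280);v=slice(150,212)
S=X[v,u].reshape(-1,3); W=z['p'][v,u].mean(2).ravel()
for nm,k in (("bed",(S[:,2]>.01)&(S[:,2]<.02)),("jaw/anvil",(S[:,2]>.044)&(S[:,2]<.055)),("blk",(S[:,2]>.056)&(S[:,2]<.066)),("hi",(S[:,2]>.08)&(S[:,2]<.11)&(W<70))):
    a=S[k]; print(nm,len(a),a.mean(0).round(3),cv2.minAreaRect(a[:,:2].astype(np.float32)*1000))
```

```text
1 [ 381  148   89   31 1565] [ 0.612 -0.562  0.058] ((605.5286865234375, -540.5322265625), (256.67626953125, 85.69628143310547), 88.52886199951172)
2 [  85  153   33   41 1230] [0.543 0.471 0.054] ((548.280517578125, 478.93890380859375), (120.20038604736328, 84.70093536376953), 3.334928512573242)
3 [ 178  154   98   56 4315] [0.53  0.087 0.031] ((534.0947265625, 86.9075698852539), (151.13345336914062, 300.57086181640625), 7.436499118804932)
4 [281 155  22  24 383] [ 0.566 -0.112  0.098] ((571.214599609375, -114.74617004394531), (51.9159049987793, 52.22970962524414), 19.4472713470459)
5 [369 173  38  67 544] [ 0.453 -0.431  0.024] ((464.9956970214844, -430.855712890625), (232.49082946777344, 35.428897857666016), 24.311634063720703)
6 [113 203  26  24 374] [0.42  0.4   0.011] ((420.2457580566406, 400.6710510253906), (73.23584747314453, 76.48735809326172), 1.1432693004608154)
7 [207 212  18  24 383] [0.395 0.114 0.034] ((395.6383361816406, 114.77783203125), (69.69633483886719, 50.110816955566406), 4.956609725952148)
9 [  0 232  17   8 134] [0.347 0.748 0.03 ] ((346.6916809082031, 752.0802612304688), (21.957799911499023, 37.55610275268555), 2.377606153488159)
bed 2539 [0.529 0.102 0.015] ((534.0350952148438, 86.87450408935547), (150.8208465576172, 299.7393493652344), 7.532488822937012)
jaw/anvil 544 [0.54  0.031 0.05 ] ((535.7530517578125, 72.28092193603516), (129.0629119873047, 221.16183471679688), 7.768630027770996)
blk 578 [0.531 0.039 0.06 ] ((521.6034545898438, 89.31539916992188), (96.45236206054688, 177.311279296875), 12.644607543945312)
hi 157 [0.526 0.094 0.098] ((518.6456298828125, 105.74968719482422), (67.18085479736328, 154.34173583984375), 10.775477409362793)
```

```bash
cat >> h.py <<'E'
G=np.array([.534,.087]); GA=7.5   # gauge centre, heading of its x axis (deg)
def g2w(x,y,a=None):
    t=np.radians(GA if a is None else a); return G+np.array([[np.cos(t),-np.sin(t)],[np.sin(t),np.cos(t)]])@[x,y]
def w2g(p):
    t=np.radians(GA); return np.array([[np.cos(t),np.sin(t)],[-np.sin(t),np.cos(t)]])@(np.asarray(p)[:2]-G)
def plan(xy,z,head):
    "tool turn about z (deg) and the slide (mm) after it to reach TCP xy,z with tool y at head"
    s=sense(); d=(head-yaw(s)+180)%360-180
    t=np.radians(head); Rt=np.array([[np.sin(t),-np.cos(t),0],[np.cos(t),np.sin(t),0],[0,0,-1]]).T
    Rt=np.column_stack([np.cross([np.cos(t),np.sin(t),0],[0,0,-1]),[np.cos(t),np.sin(t),0],[0,0,-1]])
    print("turn dz",round(-d,2),"slide",(1000*Rt.T@(np.r_[xy,z]-s['ee_pos'])).round(1),"tilt",rot(s['orientation'])[:2,2].round(4),"F",s['force'].round(1),"t",s['clock'])
E
sed -i '/sin(t),-np.cos(t),0\],\[np.cos(t),np.sin(t),0\],\[0,0,-1\]\]).T/s/Rt=.*//' h.py
sed -i 's/^    t=np.radians(head); $/    t=np.radians(head)/' h.py
python3 - <<'E'
from h import *
print(yaw()); plan(g2w(0,60),.22,97.5) if 0 else plan(g2w(0,.06),.22,97.5)
E
```

```text
63.834895457242105
turn dz -33.67 slide [-180.7 -463.9   17.9] tilt [-0.0006 -0.0015] F [-0.3 -0.5  0.1] t 0.1
```

{"method": "carry_out", "body": {"series": [{"dr": [0,0,-8.4],"slide": [0,0,0],"gripper": 0.5},{"dr": [0,0,-8.4],"slide": [0,0,0],"gripper": 0.5},{"dr": [0,0,-8.4],"slide": [0,0,0],"gripper": 0.5},{"dr": [0,0,-8.4],"slide": [0,0,0],"gripper": 0.5},{"dr": [0,0,0],"slide": [-15,-39,1],"gripper": 0.5},{"dr": [0,0,0],"slide": [-15,-39,1.5],"gripper": 0.5},{"dr": [0,0,0],"slide": [-15,-39,1.5],"gripper": 0.5},{"dr": [0,0,0],"slide": [-15,-39,1.5],"gripper": 0.5},{"dr": [0,0,0],"slide": [-15,-39,1.5],"gripper": 0.5},{"dr": [0,0,0],"slide": [-15,-39,1.5],"gripper": 0.5},{"dr": [0,0,0],"slide": [-15,-39,1.5],"gripper": 0.5},{"dr": [0,0,0],"slide": [-15,-39,1.5],"gripper": 0.5},{"dr": [0,0,0],"slide": [-15,-39,1.5],"gripper": 0.5},{"dr": [0,0,0],"slide": [-15,-39,1.5],"gripper": 0.5},{"dr": [0,0,0],"slide": [-15,-39,1.5],"gripper": 0.5},{"dr": [0,0,0],"slide": [-15,-35,1.5],"gripper": 0.5},{"dr": [0,0,0],"slide": [0,0,0],"gripper": 0.5},{"dr": [0,0,0],"slide": [0,0,0],"gripper": 0.5}]}}

```text
clock: 2.35
ee_pos: [0.5246, 0.1473, 0.2209]
orientation: [-0.0, -0.065, 0.998, 0.0]
force: [-0.5, 0.6, -0.4]
gripper_width: 0.0441
finger_force: 0.0
```

Run:
```python
from h import *
plan(g2w(0,.105),.16,97.5); print(sense()['joint_pos'].round(2))
X,p,d=cloud("wrist"); np.savez("w1.npz",X=X,p=p,d=d); cv2.imwrite("pics/w1.png",p[:,:,::-1])
```

```text
turn dz -0.04 slide [-1.5 44.  60.9] tilt [-0.0009  0.0004] F [-0.5  0.6 -0.4] t 2.35
[-0.35  0.38 -0.    1.84 -0.    0.93  1.35]
```

View pics/w1.png

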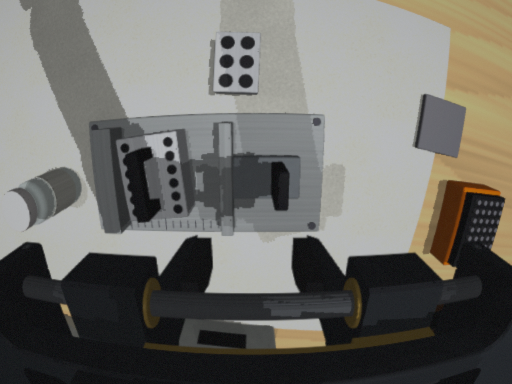

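The wrist view shows the bed at about (90–325, 113–235) with the anvil at its left end. The block is at (118–187, 130–222), skewed a few degrees. The jaw plate is at column 227 and the tab at (281,186).

```bash
cat >> h.py <<'E'
def rects(X,p,box=None):
    "min-area rectangles (gauge mm) of jaw/anvil tops, block top, dark high parts"
    S=X.reshape(-1,3); W=p.reshape(-1,3).mean(1)
    q=np.array([w2g(a) if np.isfinite(a[0]) else (9,9) for a in S]); z=S[:,2]
    inb=(abs(q[:,0])<.085)&(abs(q[:,1])<.16)
    f=lambda k:(len(q[k]),[np.round(t,1) for t in cv2.minAreaRect((q[k]*1000).astype(np.float32))],round(float(np.median(z[k])),4)) if k.sum()>9 else None
    pc=lambda k:(np.percentile(q[k]*1000,[2,50,98],axis=0).T.round(1).tolist(),round(float(np.median(z[k])),4)) if k.sum()>9 else None
    print("bed",f(inb&(z>.011)&(z<.019)))
    print("anvil",pc(inb&(z>.046)&(z<.054)&(q[:,1]<-.098)))
    e=inb&(z>.046)&(z<.054)&(q[:,1]>-.04); print("jaw",pc(e&(abs(q[:,0])>.03)))
    print("block",f(inb&(z>.056)&(z<.064)&(W>75)&(q[:,1]<.03)))
    print("handle",f(inb&(z>.098)&(z<.111)&(q[:,1]<.03)&(W<90)))
    print("tab",f(inb&(z>.099)&(z<.111)&(q[:,1]>.03)&(W<90)))
E
python3 - <<'E'
from h import *
z=np.load("w1.npz"); rects(z['X'],z['p'])
E
```

```text
bed (13457, [array([ 0.8, -3.7]), array([300.6, 150.2]), np.float64(89.9)], 0.0157)
anvil ([[-61.2, -2.8, 62.3], [-127.5, -114.0, -103.1]], 0.051)
jaw ([[-63.3, -34.0, 63.5], [-19.4, 29.9, 37.3]], 0.0506)
block (3006, [array([ -6.4, -51.5]), array([96.4, 72.6]), np.float64(5.3)], 0.0609)
handle (1069, [array([ -6.6, -51.4]), array([70.1, 14.7]), np.float64(5.4)], 0.1056)
tab None
```

```bash
python3 - <<'E'
from h import *
z=np.load("w1.npz"); X=z['X'];S=X[140:215,262:300].reshape(-1,3)
q=np.array([w2g(a) for a in S])*1000
for lo,hi in((.03,.06),(.06,.09),(.09,.1),(.1,.115)):
    k=(S[:,2]>lo)&(S[:,2]<hi); print(lo,k.sum(), cv2.minAreaRect(q[k].astype(np.float32)) if k.sum()>3 else 0, S[k,2].max() if k.any() else 0)
S=X[120:235,205:245].reshape(-1,3);q=np.array([w2g(a) for a in S])*1000;k=(S[:,2]>.047)&(S[:,2]<.055)
print(np.percentile(q[k],[1,50,99],axis=0))
E
sed -i 's/^G=.*$/G=np.array([.534,.087])+np.array([.0008*.991+.0037*.1305,.0008*.1305-.0037*.991]); GA=7.5/' h.py
python3 -c "
from h import *
print(G); plan(g2w(0,.105),.0715,97.5)"
```

```text
0.03 1029 ((0.46431922912597656, 93.25393676757812), (48.332218170166016, 44.070472717285156), 0.5232614874839783) 0.059976338274536356
0.06 302 ((-0.11018180847167969, 88.21064758300781), (14.346251487731934, 39.08770751953125), 89.74618530273438) 0.0899983514836914
0.09 384 ((0.4980640411376953, 88.2108154296875), (13.239541053771973, 37.467987060546875), 88.75291442871094) 0.0926799950720606
0.1 0 0 0
[[-63.27618277  23.34792901]
 [ -4.20580691  30.24446586]
 [ 62.49361887  37.3305173 ]]
[0.53527565 0.0834377 ]
turn dz 0.03 slide [ -2.3  39.7 149.5] tilt [-0.0007  0.0006] F [ 0.3  1.3 -0.5] t 2.4
```

```bash
python3 -c "
from h import *
plan(g2w(0,.0919),.061,97.5)"
```

```text
turn dz 0.03 slide [ -2.3  26.6 160. ] tilt [-0.0007  0.0006] F [ 0.3  1.3 -0.5] t 2.4
```

{"method": "carry_out", "body": {"series": [{"slide": [-1.3,13.6,20],"dr": [0,0,0],"gripper": 0.5},{"slide": [-1,13,20],"dr": [0,0,0],"gripper": 0.5},{"slide": [0,0,25],"dr": [0,0,0],"gripper": 0.5},{"slide": [0,0,25],"dr": [0,0,0],"gripper": 0.5},{"slide": [0,0,25],"dr": [0,0,0],"gripper": 0.5},{"slide": [0,0,20],"dr": [0,0,0],"gripper": 0.5},{"slide": [0,0,15],"dr": [0,0,0],"gripper": 0.5},{"slide": [0,0,10],"dr": [0,0,0],"gripper": 0.5},{"slide": [0,0,0],"dr": [0,0,0],"gripper": 0.5}]}}

```text
clock: 3.52
ee_pos: [0.5236, 0.1734, 0.0608]
orientation: [-0.0, -0.065, 0.998, -0.0]
force: [1.0, 0.6, -0.5]
gripper_width: 0.0442
finger_force: 0.0
```

{"method": "carry_out", "body": {"series": [{"slide": [0,0,0],"dr": [0,0,0],"gripper": 0.0},{"slide": [0,0,0],"dr": [0,0,0],"gripper": 0.0},{"slide": [0,0,0],"dr": [0,0,0],"gripper": 0.0},{"slide": [0,0,0],"dr": [0,0,0],"gripper": 0.0},{"slide": [0,0,0],"dr": [0,0,0],"gripper": 0.0}]}}

```text
clock: 4.15
ee_pos: [0.5244, 0.1738, 0.0617]
orientation: [0.0, -0.065, 0.998, 0.0]
force: [-0.6, 1.8, 3.7]
gripper_width: 0.0139
finger_force: 30.0
```

{"method": "carry_out", "body": {"series": [{"slide": [0,-3,0],"dr": [0,0,0],"gripper": 0.0},{"slide": [0,-5,0],"dr": [0,0,0],"gripper": 0.0},{"slide": [0,-5,0],"dr": [0,0,0],"gripper": 0.0},{"slide": [0,-5,0],"dr": [0,0,0],"gripper": 0.0},{"slide": [0,-5,0],"dr": [0,0,0],"gripper": 0.0},{"slide": [0,-4,0],"dr": [0,0,0],"gripper": 0.0},{"slide": [0,-3,0],"dr": [0,0,0],"gripper": 0.0},{"slide": [0,-2,0],"dr": [0,0,0],"gripper": 0.0},{"slide": [0,-2,0],"dr": [0,0,0],"gripper": 0.0},{"slide": [0,-2,0],"dr": [0,0,0],"gripper": 0.0},{"slide": [0,-2,0],"dr": [0,0,0],"gripper": 0.0},{"slide": [0,-2,0],"dr": [0,0,0],"gripper": 0.0},{"slide": [0,-2,0],"dr": [0,0,0],"gripper": 0.0},{"slide": [0,-2,0],"dr": [0,0,0],"gripper": 0.0},{"slide": [0,-2,0],"dr": [0,0,0],"gripper": 0.0}]}}

```text
clock: 6.02
ee_pos: [0.5303, 0.1288, 0.0617]
orientation: [0.001, -0.065, 0.998, 0.001]
force: [-1.2, 4.6, 6.4]
gripper_width: 0.0134
finger_force: 30.0
```

```bash
cat >> h.py <<'E'
def st():
    s=sense(); print("tcp gauge mm",(w2g(s['ee_pos'])*1000).round(1),"z",round(s['ee_pos'][2]*1000,1),"F gauge",(w2g(s['force'][:2]+G)).round(1),s['force'][2].round(1),"yaw",round(yaw(s),2),"w",round(s['gripper_width']*1000,1),"t",s['clock'])
E
python3 -c "
from h import *
st()"
```

```text
tcp gauge mm [ 1.  45.6] z 61.7 F gauge [-0.6  4.8] 6.4 yaw 97.48 w 13.4 t 6.025
```

{"method": "carry_out", "body": {"series": [{"slide": [0,-1,0],"dr": [0,0,0],"gripper": 0.0},{"slide": [0,-1,0],"dr": [0,0,0],"gripper": 0.0},{"slide": [0,-1,0],"dr": [0,0,0],"gripper": 0.0},{"slide": [0,-1,0],"dr": [0,0,0],"gripper": 0.0},{"slide": [0,-1,0],"dr": [0,0,0],"gripper": 0.0}]}}

```text
clock: 6.65
ee_pos: [0.531, 0.1238, 0.0617]
orientation: [0.001, -0.065, 0.998, 0.001]
force: [-0.0, 4.0, 5.2]
gripper_width: 0.0141
finger_force: 30.0
```

```bash
python3 -c "
from h import *
st()"
```

```text
tcp gauge mm [ 1.  40.6] z 61.7 F gauge [0.5 3.9] 5.2 yaw 97.48 w 14.1 t 6.65
```

{"method": "carry_out", "body": {"series": [{"slide": [0,-0.7,0],"dr": [0,0,0],"gripper": 0.0},{"slide": [0,-0.7,0],"dr": [0,0,0],"gripper": 0.0},{"slide": [0,-0.6,0],"dr": [0,0,0],"gripper": 0.0}]}}

```text
clock: 7.02
ee_pos: [0.5312, 0.1221, 0.0617]
orientation: [0.001, -0.065, 0.998, 0.001]
force: [-1.5, 6.1, 5.2]
gripper_width: 0.0133
finger_force: 30.0
```

{"method": "carry_out", "body": {"series": [{"slide": [0,-0.5,0],"dr": [0,0,0],"gripper": 0.0},{"slide": [0,-0.5,0],"dr": [0,0,0],"gripper": 0.0}]}}

```text
clock: 7.28
ee_pos: [0.5312, 0.1221, 0.0617]
orientation: [0.001, -0.066, 0.998, 0.001]
force: [-1.9, 7.6, 4.5]
gripper_width: 0.0138
finger_force: 30.0
```

```bash
python3 -c "
from h import *
st()"
```

```text
tcp gauge mm [ 1.  38.9] z 61.7 F gauge [-0.8  7.8] 4.5 yaw 97.53 w 13.8 t 7.275
```

{"method": "carry_out", "body": {"series": [{"slide": [0,-0.7,0],"dr": [0,0,0],"gripper": 0.0},{"slide": [0,-0.7,0],"dr": [0,0,0],"gripper": 0.0},{"slide": [0,-0.6,0],"dr": [0,0,0],"gripper": 0.0}]}}

```text
clock: 7.65
ee_pos: [0.5312, 0.1221, 0.0617]
orientation: [0.001, -0.066, 0.998, 0.002]
force: [-2.1, 11.8, 3.7]
gripper_width: 0.0136
finger_force: 30.0
```

```bash
python3 -c "
from h import *
st()"
```

```text
tcp gauge mm [ 1.  38.8] z 61.7 F gauge [-0.5 12. ] 3.7 yaw 97.6 w 13.6 t 7.65
```

{"method": "carry_out", "body": {"series": [{"slide": [0,-0.8,0],"dr": [0,0,0],"gripper": 0.0},{"slide": [0,-0.7,0],"dr": [0,0,0],"gripper": 0.0},{"slide": [0,0,0],"dr": [0,0,0],"gripper": 0.0},{"slide": [0,0,0],"dr": [0,0,0],"gripper": 0.0},{"slide": [0,0,0],"dr": [0,0,0],"gripper": 0.0},{"slide": [0,0,0],"dr": [0,0,0],"gripper": 0.0}]}}

```text
clock: 8.4
ee_pos: [0.5312, 0.1221, 0.0617]
orientation: [0.001, -0.067, 0.998, 0.003]
force: [-2.0, 14.8, 4.3]
gripper_width: 0.0136
finger_force: 30.0
```

Run:
```python
from h import *
st()
X,p,d=cloud("wrist"); np.savez("w2.npz",X=X,p=p,d=d); cv2.imwrite("pics/w2.png",p[:,:,::-1]); rects(X,p)
```

```text
tcp gauge mm [ 1.  38.9] z 61.7 F gauge [-0.1 14.9] 4.3 yaw 97.67 w 13.6 t 8.4
bed (27765, [array([-6.5,  0.8]), array([299.8, 137. ]), np.float64(90.0)], 0.0157)
anvil ([[-64.3, -52.1, -33.2], [-123.8, -114.4, -99.5]], 0.051)
jaw ([[-64.1, -47.8, -30.7], [-28.1, -20.2, -13.4]], 0.0507)
block (7749, [array([-14. , -63.3]), array([89.4, 72.8]), np.float64(0.0)], 0.0609)
handle (2889, [array([-17.1, -20.2]), array([70.3, 96.3]), np.float64(8.4)], 0.1051)
tab (571, [array([-5.1, 43.6]), array([ 7.4, 27.3]), np.float64(3.8)], 0.1063)
```

View pics/w2.png

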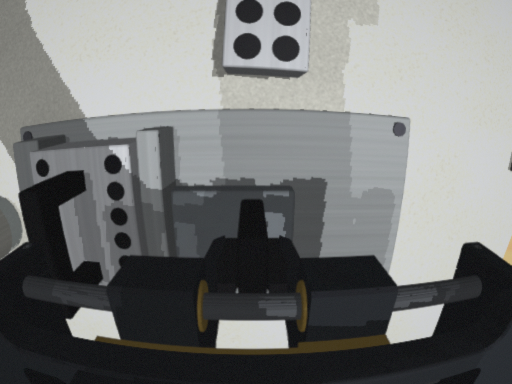

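The block now measures square (0.0°). Its centre is at gauge y of about -63.5 mm and the jaw face at -28, so the gap is 72 mm. The pressing force is about 13 N. Next I open the jaw.

{"method": "carry_out", "body": {"series": [{"slide": [0,2,0],"dr": [0,0,0],"gripper": 0.0},{"slide": [0,3,0],"dr": [0,0,0],"gripper": 0.0},{"slide": [0,4,0],"dr": [0,0,0],"gripper": 0.0},{"slide": [0,5,0],"dr": [0,0,0],"gripper": 0.0},{"slide": [0,6,0],"dr": [0,0,0],"gripper": 0.0},{"slide": [0,6,0],"dr": [0,0,0],"gripper": 0.0},{"slide": [0,6,0],"dr": [0,0,0],"gripper": 0.0},{"slide": [0,6,0],"dr": [0,0,0],"gripper": 0.0},{"slide": [0,6,0],"dr": [0,0,0],"gripper": 0.0},{"slide": [0,6,0],"dr": [0,0,0],"gripper": 0.0},{"slide": [0,6,0],"dr": [0,0,0],"gripper": 0.0},{"slide": [0,5,0],"dr": [0,0,0],"gripper": 0.0},{"slide": [0,3,0],"dr": [0,0,0],"gripper": 0.0},{"slide": [0,2,0],"dr": [0,0,0],"gripper": 0.0},{"slide": [0,0,0],"dr": [0,0,0],"gripper": 0.0}]}}

```text
clock: 10.32
ee_pos: [0.5234, 0.1807, 0.0617]
orientation: [0.0, -0.064, 0.998, -0.0]
force: [-1.2, -1.2, 7.8]
gripper_width: 0.0136
finger_force: 30.0
```

```bash
python3 -c "
from h import *
st()"
```

```text
tcp gauge mm [ 1.  97.9] z 61.7 F gauge [-1.4 -1. ] 7.8 yaw 97.39 w 13.6 t 10.325
```

{"method": "carry_out", "body": {"series": [{"slide": [0,0,0],"dr": [0,0,0],"gripper": 0.5},{"slide": [0,0,0],"dr": [0,0,0],"gripper": 0.5},{"slide": [0,0,0],"dr": [0,0,0],"gripper": 0.5},{"slide": [0,0,-20],"dr": [0,0,0],"gripper": 0.5},{"slide": [0,0,-30],"dr": [0,0,0],"gripper": 0.5},{"slide": [0,0,-40],"dr": [0,0,0],"gripper": 0.5},{"slide": [0,-20,-30],"dr": [0,0,0],"gripper": 0.5},{"slide": [0,-30,-20],"dr": [0,0,0],"gripper": 0.5},{"slide": [0,-35,0],"dr": [0,0,0],"gripper": 0.5},{"slide": [0,-35,0],"dr": [0,0,0],"gripper": 0.5},{"slide": [0,-25,0],"dr": [0,0,0],"gripper": 0.5},{"slide": [0,0,0],"dr": [0,0,0],"gripper": 0.5}]}}

```text
clock: 11.82
ee_pos: [0.5417, 0.0356, 0.2011]
orientation: [-0.0, -0.063, 0.998, -0.0]
force: [-0.5, 0.2, 0.8]
gripper_width: 0.0441
finger_force: 0.0
```

Run:
```python
from h import *
st()
X,p,d=cloud("wrist"); np.savez("w3.npz",X=X,p=p,d=d); cv2.imwrite("pics/w3.png",p[:,:,::-1]); rects(X,p)
```

```text
tcp gauge mm [  0.1 -48.2] z 201.1 F gauge [-0.4  0.2] 0.8 yaw 97.21 w 44.1 t 11.825
bed (15020, [array([ 0.1, -0.1]), array([150.3, 300.6]), np.float64(0.1)], 0.0156)
anvil ([[-62.6, -6.3, 57.4], [-123.8, -112.4, -101.0]], 0.0509)
jaw ([[-63.6, -33.9, 62.9], [30.7, 37.2, 44.7]], 0.0505)
block (4242, [array([-10.9, -63.8]), array([95.3, 72. ]), np.float64(0.0)], 0.0607)
handle (1315, [array([-10.5, -63.9]), array([69.7, 14.1]), np.float64(0.0)], 0.1056)
tab None
```

View pics/w3.png

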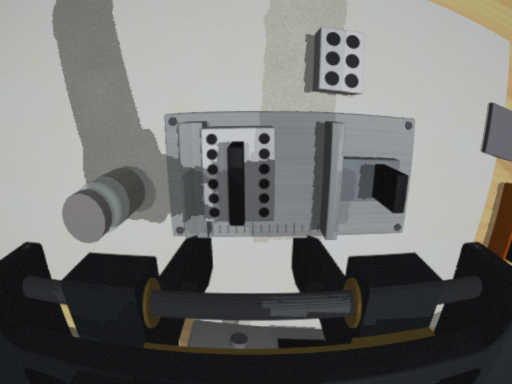

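```bash
python3 -c "
from h import *
plan(g2w(-.0107,-.0639),.079,97.5)"
```

```text
turn dz -0.15 slide [ 10.9 -17.7 122.1] tilt [-0.0003  0.0001] F [ 0.1  0.6 -0.5] t 11.875
```

{"method": "carry_out", "body": {"series": [{"slide": [5.9,-9.7,15],"dr": [0,0,-0.15],"gripper": 0.5},{"slide": [5,-8,20],"dr": [0,0,0],"gripper": 0.5},{"slide": [0,0,27],"dr": [0,0,0],"gripper": 0.5},{"slide": [0,0,25],"dr": [0,0,0],"gripper": 0.5},{"slide": [0,0,20],"dr": [0,0,0],"gripper": 0.5},{"slide": [0,0,10],"dr": [0,0,0],"gripper": 0.5},{"slide": [0,0,5],"dr": [0,0,0],"gripper": 0.5},{"slide": [0,0,0],"dr": [0,0,0],"gripper": 0.5}]}}

```text
clock: 12.88
ee_pos: [0.5332, 0.019, 0.0793]
orientation: [0.0, -0.066, 0.998, 0.0]
force: [0.0, 0.7, 0.3]
gripper_width: 0.0442
finger_force: 0.0
```

{"method": "carry_out", "body": {"series": [{"slide": [0,0,0],"dr": [0,0,0],"gripper": 0.0},{"slide": [0,0,0],"dr": [0,0,0],"gripper": 0.0},{"slide": [0,0,0],"dr": [0,0,0],"gripper": 0.0},{"slide": [0,0,0],"dr": [0,0,0],"gripper": 0.0},{"slide": [0,0,0],"dr": [0,0,0],"gripper": 0.0},{"slide": [0,0,-1],"dr": [0,0,0],"gripper": 0.0},{"slide": [0,0,-3],"dr": [0,0,0],"gripper": 0.0},{"slide": [0,0,-6],"dr": [0,0,0],"gripper": 0.0},{"slide": [0,0,-10],"dr": [0,0,0],"gripper": 0.0},{"slide": [0,0,-15],"dr": [0,0,0],"gripper": 0.0},{"slide": [0,0,-15],"dr": [0,0,0],"gripper": 0.0},{"slide": [0,0,-15],"dr": [0,0,0],"gripper": 0.0},{"slide": [0,0,-10],"dr": [0,0,0],"gripper": 0.0},{"slide": [0,0,0],"dr": [0,0,0],"gripper": 0.0}]}}

```text
clock: 14.62
ee_pos: [0.5339, 0.0186, 0.1552]
orientation: [0.001, -0.066, 0.998, -0.0]
force: [0.1, -0.1, -3.9]
gripper_width: 0.0134
finger_force: 30.0
```

```bash
python3 -c "
from h import *
st();print(sense()['joint_pos'].round(2)); plan(g2w(0,-.042),.154,7.5)"
```

```text
tcp gauge mm [ -9.9 -64.1] z 155.2 F gauge [ 0.1 -0.1] -3.9 yaw 97.56 w 13.4 t 14.625
[-0.14  0.45  0.03  1.92 -0.02  0.77  1.6 ]
turn dz 90.06 slide [22.1  9.9  1.2] tilt [ 0.002  -0.0001] F [ 0.1 -0.1 -3.9] t 14.625
```

{"method": "carry_out", "body": {"series": [{"dr": [0,0,3],"slide": [0,0,0],"gripper": 0.0},{"dr": [0,0,6],"slide": [0,0,0],"gripper": 0.0},{"dr": [0,0,8],"slide": [0,0,0],"gripper": 0.0},{"dr": [0,0,8],"slide": [0,0,0],"gripper": 0.0},{"dr": [0,0,8],"slide": [0,0,0],"gripper": 0.0},{"dr": [0,0,8],"slide": [0,0,0],"gripper": 0.0},{"dr": [0,0,8],"slide": [0,0,0],"gripper": 0.0},{"dr": [0,0,8],"slide": [0,0,0],"gripper": 0.0},{"dr": [0,0,8],"slide": [0,0,0],"gripper": 0.0},{"dr": [0,0,8],"slide": [0,0,0],"gripper": 0.0},{"dr": [0,0,8],"slide": [0,0,0],"gripper": 0.0},{"dr": [0,0,6],"slide": [0,0,0],"gripper": 0.0},{"dr": [0,0,3],"slide": [0,0,0],"gripper": 0.0},{"dr": [0,0,0],"slide": [10,5,0],"gripper": 0.0},{"dr": [0,0,0],"slide": [12,5,0],"gripper": 0.0},{"dr": [0,0,0],"slide": [0,0,0],"gripper": 0.0},{"dr": [0,0,0],"slide": [0,0,0],"gripper": 0.0}]}}

```text
clock: 16.75
ee_pos: [0.5401, 0.0419, 0.1541]
orientation: [0.0, 0.659, 0.752, -0.0]
force: [-0.1, -0.9, -3.6]
gripper_width: 0.0139
finger_force: 30.0
```

Run:
```python
from h import *
st(); plan(g2w(0,-.042),.0795,7.5)
X,p,d=cloud("wrist"); np.savez("w4.npz",X=X,p=p,d=d); cv2.imwrite("pics/w4.png",p[:,:,::-1])
S=X.reshape(-1,3); q=np.array([w2g(a) if np.isfinite(a[0]) else (9,9) for a in S])
inb=(abs(q[:,0])<.085)&(abs(q[:,1])<.16);W=p.reshape(-1,3).mean(1)
for lo,hi in((.125,.134),(.134,.143),(.172,.19)):
    k=inb&(S[:,2]>lo)&(S[:,2]<hi)&(W>75 if hi<.15 else W<90)
    if k.sum()>9: print(lo,k.sum(),cv2.minAreaRect((q[k]*1000).astype(np.float32)),np.median(S[k,2]))
```

```text
tcp gauge mm [ -0.7 -41.8] z 154.1 F gauge [-0.2 -0.9] -3.6 yaw 7.61 w 13.9 t 16.75
turn dz 0.11 slide [-0.2  0.7 74.6] tilt [-0.0002 -0.0003] F [-0.1 -0.9 -3.6] t 16.75
0.125 415 ((0.23192596435546875, -25.069746017456055), (72.36111450195312, 62.44198226928711), 0.057484839111566544) 0.131781761133396
0.134 6651 ((0.07570266723632812, -39.03070831298828), (71.87786102294922, 89.84120178222656), 0.046390000730752945) 0.13530759705518228
0.172 4311 ((-2.5504980087280273, -40.28306579589844), (68.4415283203125, 41.17252731323242), 70.15608215332031) 0.18024239790800908
```

View pics/w4.png

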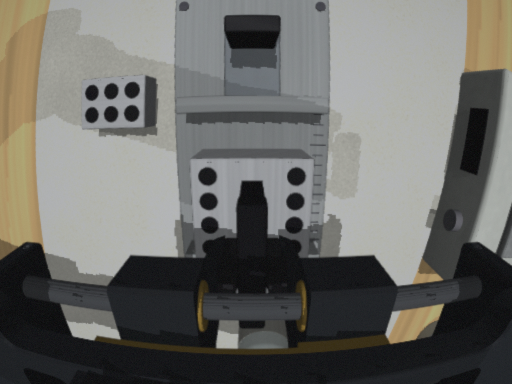

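The block is held square in the hand at 0.05°, with its near end at gauge y +6 (centre -42) and its top level at z = 0.135. I lower it now.

{"method": "carry_out", "body": {"series": [{"slide": [0,0.7,8],"dr": [0,0,0.1],"gripper": 0.0},{"slide": [0,0,14],"dr": [0,0,0],"gripper": 0.0},{"slide": [0,0,15],"dr": [0,0,0],"gripper": 0.0},{"slide": [0,0,14],"dr": [0,0,0],"gripper": 0.0},{"slide": [0,0,10],"dr": [0,0,0],"gripper": 0.0},{"slide": [0,0,6],"dr": [0,0,0],"gripper": 0.0},{"slide": [0,0,3],"dr": [0,0,0],"gripper": 0.0},{"slide": [0,0,2],"dr": [0,0,0],"gripper": 0.0},{"slide": [0,0,1],"dr": [0,0,0],"gripper": 0.0},{"slide": [0,0,0],"dr": [0,0,0],"gripper": 0.0}]}}

```text
clock: 18.05
ee_pos: [0.541, 0.0421, 0.0814]
orientation: [0.0, 0.659, 0.752, 0.0]
force: [-0.0, 0.8, -3.7]
gripper_width: 0.0133
finger_force: 30.0
```

{"method": "carry_out", "body": {"series": [{"slide": [0,0,1],"dr": [0,0,0],"gripper": 0.0},{"slide": [0,0,1],"dr": [0,0,0],"gripper": 0.0},{"slide": [0,0,0],"dr": [0,0,0],"gripper": 0.0}]}}

```text
clock: 18.42
ee_pos: [0.5409, 0.0421, 0.0796]
orientation: [-0.0, 0.66, 0.752, 0.0]
force: [-1.6, -0.1, 1.7]
gripper_width: 0.0135
finger_force: 30.0
```

{"method": "carry_out", "body": {"series": [{"slide": [0,0,0.5],"dr": [0,0,0],"gripper": 0.0},{"slide": [0,0,0],"dr": [0,0,0],"gripper": 0.5},{"slide": [0,0,0],"dr": [0,0,0],"gripper": 0.5},{"slide": [0,0,0],"dr": [0,0,0],"gripper": 0.5},{"slide": [0,0,-10],"dr": [0,0,0],"gripper": 0.5},{"slide": [0,0,-25],"dr": [0,0,0],"gripper": 0.5},{"slide": [0,0,-35],"dr": [0,0,0],"gripper": 0.5},{"slide": [0,0,-35],"dr": [0,0,0],"gripper": 0.5},{"slide": [0,0,-25],"dr": [0,0,0],"gripper": 0.5}]}}

```text
clock: 19.55
ee_pos: [0.5414, 0.042, 0.211]
orientation: [0.001, 0.66, 0.752, 0.001]
force: [0.6, -0.3, -1.3]
gripper_width: 0.0438
finger_force: 0.0
```

{"method": "carry_out", "body": {"series": [{"dr": [0,0,-9],"slide": [0,0,0],"gripper": 0.5},{"dr": [0,0,-9],"slide": [0,0,0],"gripper": 0.5},{"dr": [0,0,-9],"slide": [0,0,0],"gripper": 0.5},{"dr": [0,0,-9],"slide": [0,0,0],"gripper": 0.5},{"dr": [0,0,-9],"slide": [0,0,0],"gripper": 0.5},{"dr": [0,0,-9],"slide": [0,0,0],"gripper": 0.5},{"dr": [0,0,-9],"slide": [0,0,0],"gripper": 0.5},{"dr": [0,0,-9],"slide": [0,0,0],"gripper": 0.5},{"dr": [0,0,-9],"slide": [0,0,0],"gripper": 0.5},{"dr": [0,0,-9],"slide": [0,0,0],"gripper": 0.5},{"dr": [0,0,0],"slide": [0,25,0],"gripper": 0.5},{"dr": [0,0,0],"slide": [0,25,0],"gripper": 0.5},{"dr": [0,0,0],"slide": [0,0,0],"gripper": 0.5}]}}

```text
clock: 21.18
ee_pos: [0.5342, 0.0935, 0.2092]
orientation: [0.0, -0.067, 0.998, 0.0]
force: [-0.1, 0.7, 0.5]
gripper_width: 0.044
finger_force: 0.0
```

Run:
```python
from h import *
st(); plan(g2w(.001,.0979),.061,97.5)
X,p,d=cloud("wrist"); rects(X,p)
```

```text
tcp gauge mm [ 0.2 10.1] z 209.2 F gauge [0.  0.7] 0.5 yaw 97.67 w 44.0 t 21.175
turn dz 0.17 slide [ -0.8  87.8 148.2] tilt [0.0005 0.0007] F [-0.1  0.7  0.5] t 21.175
bed (14829, [array([ 0.3, -0. ]), array([300.5, 150.4]), np.float64(89.9)], 0.0157)
anvil ([[-62.2, -3.4, 61.7], [-123.7, -110.8, -99.5]], 0.0508)
jaw ([[-63.8, -34.5, 62.8], [-20.7, 37.4, 44.8]], 0.0505)
block (3486, [array([  0.9, -42.7]), array([94.9, 72.5]), np.float64(89.8)], 0.0608)
handle (1243, [array([  0.8, -42.5]), array([14.7, 70.1]), np.float64(0.2)], 0.1055)
tab None
```

The block stands flat (top at z = 0.061), 0.2° off square, with its centre at (0.9, -42.6). I go to the tab and close the jaw. Contact should come after about 25 mm of travel, and the block should seat at about 35 mm.

{"method": "carry_out", "body": {"series": [{"slide": [0,25,0],"dr": [0,0,0.2],"gripper": 0.5},{"slide": [-0.8,35,10],"dr": [0,0,0],"gripper": 0.5},{"slide": [0,27.8,20],"dr": [0,0,0],"gripper": 0.5},{"slide": [0,0,28],"dr": [0,0,0],"gripper": 0.5},{"slide": [0,0,30],"dr": [0,0,0],"gripper": 0.5},{"slide": [0,0,25],"dr": [0,0,0],"gripper": 0.5},{"slide": [0,0,20],"dr": [0,0,0],"gripper": 0.5},{"slide": [0,0,15],"dr": [0,0,0],"gripper": 0.5},{"slide": [0,0,0],"dr": [0,0,0],"gripper": 0.5},{"slide": [0,0,0],"dr": [0,0,0],"gripper": 0.0},{"slide": [0,0,0],"dr": [0,0,0],"gripper": 0.0},{"slide": [0,0,0],"dr": [0,0,0],"gripper": 0.0},{"slide": [0,0,0],"dr": [0,0,0],"gripper": 0.0},{"slide": [0,0,0],"dr": [0,0,0],"gripper": 0.0}]}}

```text
clock: 22.98
ee_pos: [0.5243, 0.1794, 0.0613]
orientation: [0.0, -0.064, 0.998, 0.0]
force: [-1.1, 0.4, 5.9]
gripper_width: 0.0137
finger_force: 30.0
```

{"method": "carry_out", "body": {"series": [{"slide": [0,-3,0],"dr": [0,0,0],"gripper": 0.0},{"slide": [0,-4,0],"dr": [0,0,0],"gripper": 0.0},{"slide": [0,-5,0],"dr": [0,0,0],"gripper": 0.0},{"slide": [0,-4,0],"dr": [0,0,0],"gripper": 0.0},{"slide": [0,-3,0],"dr": [0,0,0],"gripper": 0.0},{"slide": [0,-2,0],"dr": [0,0,0],"gripper": 0.0},{"slide": [0,-1.5,0],"dr": [0,0,0],"gripper": 0.0},{"slide": [0,-1.5,0],"dr": [0,0,0],"gripper": 0.0},{"slide": [0,-1.5,0],"dr": [0,0,0],"gripper": 0.0},{"slide": [0,-1.5,0],"dr": [0,0,0],"gripper": 0.0},{"slide": [0,-1.5,0],"dr": [0,0,0],"gripper": 0.0},{"slide": [0,-1.5,0],"dr": [0,0,0],"gripper": 0.0}]}}

```text
clock: 24.48
ee_pos: [0.5281, 0.1508, 0.0613]
orientation: [0.001, -0.064, 0.998, 0.001]
force: [-1.6, 3.9, 5.9]
gripper_width: 0.0137
finger_force: 30.0
```

```bash
python3 -c "
from h import *
st()"
```

```text
tcp gauge mm [ 1.7 67.7] z 61.3 F gauge [-1.1  4.1] 5.9 yaw 97.35 w 13.7 t 24.475
```

{"method": "carry_out", "body": {"series": [{"slide": [0,-1,0],"dr": [0,0,0],"gripper": 0.0},{"slide": [0,-1,0],"dr": [0,0,0],"gripper": 0.0},{"slide": [0,-1,0],"dr": [0,0,0],"gripper": 0.0},{"slide": [0,-1,0],"dr": [0,0,0],"gripper": 0.0},{"slide": [0,-0.7,0],"dr": [0,0,0],"gripper": 0.0},{"slide": [0,-0.7,0],"dr": [0,0,0],"gripper": 0.0},{"slide": [0,-0.6,0],"dr": [0,0,0],"gripper": 0.0}]}}

```text
clock: 25.35
ee_pos: [0.5288, 0.146, 0.0613]
orientation: [0.001, -0.064, 0.998, 0.002]
force: [-0.8, 6.9, 4.6]
gripper_width: 0.0138
finger_force: 30.0
```

{"method": "carry_out", "body": {"series": [{"slide": [0,-0.7,0],"dr": [0,0,0],"gripper": 0.0},{"slide": [0,-0.7,0],"dr": [0,0,0],"gripper": 0.0},{"slide": [0,-0.6,0],"dr": [0,0,0],"gripper": 0.0}]}}

```text
clock: 25.72
ee_pos: [0.5288, 0.146, 0.0613]
orientation: [0.001, -0.065, 0.998, 0.003]
force: [-2.5, 13.0, 2.8]
gripper_width: 0.014
finger_force: 30.0
```

```bash
python3 -c "
from h import *
st()"
```

```text
tcp gauge mm [ 1.7 62.9] z 61.3 F gauge [-0.8 13.2] 2.8 yaw 97.47 w 14.0 t 25.725
```

Seated at 62.9, as predicted for a 96 mm gap. I press a little more, hold, then unwind the press, release and rise.

{"method": "carry_out", "body": {"series": [{"slide": [0,-0.6,0],"dr": [0,0,0],"gripper": 0.0},{"slide": [0,-0.4,0],"dr": [0,0,0],"gripper": 0.0},{"slide": [0,0,0],"dr": [0,0,0],"gripper": 0.0},{"slide": [0,0,0],"dr": [0,0,0],"gripper": 0.0},{"slide": [0,0,0],"dr": [0,0,0],"gripper": 0.0},{"slide": [0,0,0],"dr": [0,0,0],"gripper": 0.0},{"slide": [0,1,0],"dr": [0,0,0],"gripper": 0.0},{"slide": [0,1,0],"dr": [0,0,0],"gripper": 0.0},{"slide": [0,1,0],"dr": [0,0,0],"gripper": 0.0},{"slide": [0,0,0],"dr": [0,0,0],"gripper": 0.0}]}}

```text
clock: 26.98
ee_pos: [0.5287, 0.146, 0.0613]
orientation: [0.001, -0.065, 0.998, 0.002]
force: [-0.7, 6.1, 4.4]
gripper_width: 0.0137
finger_force: 30.0
```

```bash
python3 -c "
from h import *
st()"
```

```text
tcp gauge mm [ 1.7 62.9] z 61.3 F gauge [0.1 6.1] 4.4 yaw 97.4 w 13.7 t 26.975
```

{"method": "carry_out", "body": {"series": [{"slide": [0,0.7,0],"dr": [0,0,0],"gripper": 0.0},{"slide": [0,0,0],"dr": [0,0,0],"gripper": 0.3},{"slide": [0,0,0],"dr": [0,0,0],"gripper": 0.5},{"slide": [0,0,0],"dr": [0,0,0],"gripper": 0.5},{"slide": [0,0,0],"dr": [0,0,0],"gripper": 0.5},{"slide": [0,0,-15],"dr": [0,0,0],"gripper": 0.5},{"slide": [0,0,-30],"dr": [0,0,0],"gripper": 0.5},{"slide": [0,0,-35],"dr": [0,0,0],"gripper": 0.5},{"slide": [0,0,-35],"dr": [0,0,0],"gripper": 0.5},{"slide": [0,-20,-30],"dr": [0,0,0],"gripper": 0.5},{"slide": [0,-20,0],"dr": [0,0,0],"gripper": 0.5},{"slide": [0,0,0],"dr": [0,0,0],"gripper": 0.5}]}}

```text
clock: 28.48
ee_pos: [0.5339, 0.1026, 0.2069]
orientation: [0.001, -0.062, 0.998, -0.0]
force: [-0.3, 0.3, -0.3]
gripper_width: 0.0441
finger_force: 0.0
```

Run:
```python
from h import *
st()
X,p,d=cloud("wrist"); cv2.imwrite("pics/w5.png",p[:,:,::-1]); rects(X,p)
S=X[100:240].reshape(-1,3);q=np.array([w2g(a) if np.isfinite(a[0]) else (9,9) for a in S])*1000
k=(S[:,2]>.047)&(S[:,2]<.055)&(abs(q[:,0])>45)&(abs(q[:,0])<70)&(abs(q[:,1]-5)<40); print("jaw y",np.percentile(q[k],[1,50,99],axis=0)[:,1])
```

```text
tcp gauge mm [ 1.1 19.2] z 206.9 F gauge [-0.3  0.3] -0.3 yaw 97.11 w 44.1 t 28.475
bed (15710, [array([-0.1, -0.1]), array([300.1, 150.3]), np.float64(89.9)], 0.0157)
anvil ([[-62.6, -8.1, 62.0], [-123.9, -112.7, -99.7]], 0.0509)
jaw ([[-63.8, -34.2, 62.7], [-21.2, 2.8, 9.8]], 0.0507)
block (3464, [array([  0.8, -51.9]), array([95.5, 72.1]), np.float64(89.9)], 0.0608)
handle (1204, [array([  0.5, -51.6]), array([69.3, 14.1]), np.float64(89.6)], 0.1056)
tab None
jaw y [-3.84012792  2.96114168  9.63569397]
```

View pics/w5.png

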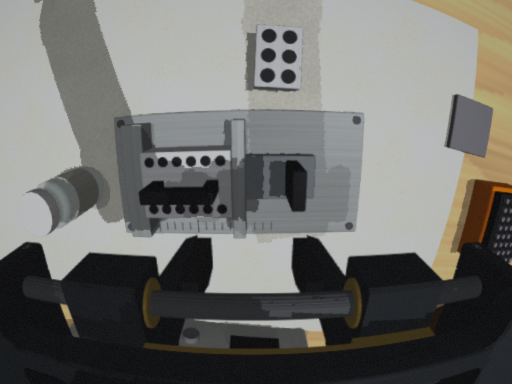

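The picture shows the block lengthways at (140–232, 150–218), touching both the anvil (column 140) and the jaw plate (column 238). The measured centre is (0.8, -51.9), the jaw face is at -4, and the gripper is clear of everything.

```bash
python3 -c "
from plant import *
print(hand_in())"
```

```text
the job is handed in; nothing more can be done
None
```

The block was gauged across its narrow way, turned a quarter and gauged across its long way. It now sits square between the anvil and the shut jaw, the other things on the bench were not touched, and the job is handed in (no verdict was returned).

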